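# Move the drill gauge to the other fold-out hook and fold the emptied hook away

## Task

Swing the folded, empty hook all the way out to its stop, then take the drill gauge off the hook where it hangs and hang it on that hook, settled down in the notch against the collar at the back of the bar. Then fold the emptied hook flat again until it is fully home. The parts are lightly made, so push by feel: keep every push or squeeze on the hooks and stands, by the fingers or through the gauge, under 30 N in all, do not drop the gauge or put it down on the way, and leave the other things on the table alone.

Things in the scene. Friction and masses are not known exactly. Their poses are not given: they have to be found in the camera images.
- stand_a: Stand whose hook is out and holds the gauge at first. Dark steel upright 110 wide, 160 mm high on a foot, fixed to the table. Origin: on the table under the middle of its front face; x backward through the plate, y left along it, z up. Hook hinge: upright axis at y -40, x -(22+p) mm; p is washer packing, 0 to 14 mm, unmeasured, different on each stand. Stands may swap places.
- stand_b: Stand whose hook is folded and empty at first; twin of stand_a, own p. Either hook: bar 12 wide, underside z 161 mm. Measured out from the hinge axis: head 22 wide, top z 191, ending at 18 mm in an upright face (the collar); notch (the seat) 18 to 32 mm, floor z 170; flat top z 177 to 83 mm; upturned tip 83 to 93 mm, top z 186. (z above table.)
- hook_a (a joint): Angle of stand_a's hook, rad: 0 = folded flat (stop; bar along the stand's +y, in front of the plate), 1.571 = fully out (stop; bar along the stand's -x). It grows anticlockwise seen from above; starts fully out. The hinge has a steady friction of about 0.2 N m and stays where it is left.
- hook_b (a joint): Angle of stand_b's hook, same sense and stops as hook_a; starts 0 to 0.2 (folded). The bar stands above the plate's top edge (z 160 mm), so shut fingers can reach down behind the folded bar, over the plate, and push its outer end out; the same end is pushed back to fold it.
- gauge: Drill gauge: aluminium plate 44 wide (y), 10 thick (x), 120 mm tall (z), 0.18 to 0.29 kg, with a window 28 wide, 40 mm high. Origin: middle of the window's upper edge, which bears on the hook; plate reaches 20 mm above, 100 below. Starts on stand_a's flat top, across the bar, x roughly along the stand's x. Grip its 44 mm width from above, beside that edge. Seated, the origin is 170 mm over the table.
- screwdriver: Bystander: screwdriver lying in front of the stands, 209 mm long. Origin: centre of its underside.
- tape_measure: Bystander: yellow tape measure, 39x94x62 mm. Origin: centre of its underside.
- tube_offcut_2: Bystander: short square steel tube standing behind the stands, 40x40x55 mm. Origin: centre of its underside.
- wrench_13: Bystander: combination wrench lying to the right, 185 mm long. Origin: centre of its underside.
- oil_can: Bystander: oil can with a thin spout, 72x103x195 mm, to the left. Origin: centre of its underside.
- round_slug: Bystander: round steel slug standing, 38 mm across, 45 mm high. Origin: centre of its underside.
- hex_bolt_1: Bystander: hexagon bolt standing on its head, 68 mm high. Origin: centre of its underside.
- c_clamp: Bystander: C-clamp lying flat, 175x110x22 mm. Origin: centre of its underside.

How it is judged:
By the outcome, as a careful person would: the job done as asked, in the order asked, and still so for the second after the job is handed in, with the robot touching nothing.
It also fails if it takes over 72 s, if anything falls off the work surface, if the arm or the gripper's body presses on something with over 40 N, if the wrist force passes 120 N, or if a joint passes its speed limit or range.

## Robot

A 6-joint arm with a two-finger parallel gripper is mounted at the origin on a cart in front of the work surface, level with it; the furniture and walls round the work are solid. World frame = base frame: x ahead of the robot, y to its left, z up, the work surface at z = 0. Lengths are in m, angles in degrees, forces in N, time in s.
With the tool pointing down it reaches from about 0.3 to 0.825 m from the base axis. Payload 5.4 kg.
Tool frame: the origin (TCP) lies midway between the tips of the shut fingers; the grasp point (between the pads) lies 19 mm behind it; z points along the fingers, y is the line along which they close (so a half turn about z gives the same grasp; the last joint's range is limited). The gripper opens to 92 mm and grips with 3 to 60 N. Pads are 20 mm wide; open, the fingers measure 128 mm over their backs; the gripper's body (75 mm by 189 mm) begins 69 mm behind the grasp point.
Start: joints at [51.159, 9.076, 91.501, -0, 79.423, -12.038], TCP at [0.259, 0.513, 0.215] pointing down, gripper open.
Joint ranges: [-166.64, 166.64], [-54.1, 131.32], [10.49, 154.53], [-73.88, 253.88], [9.74, 151.15], [-171.62, 171.62]. Speed limits (degrees/s): [147.25, 147.25, 180, 180, 180, 180].

## Interface

Orientations are given as [roll, pitch, yaw] about the fixed x, y, z axes, in that order (R = Rz(yaw) Ry(pitch) Rx(roll)).
In Python, from plant import observe, imaging, workorder gives the robot as it stands.
- The arm moves only by the shell command python3 -m jog 'ROWS' [OPENING] [FORCE]. ROWS is JSON, a list of rows, each an object of numbers: "tx", "ty", "tz": the shift along the tool's x, y, z in cm; "rx", "ry", "rz": the turn, a rotation vector about the tool's x, y, z in rad. A call has 1 to 5 rows; each row is the pose to reach, as a shift and turn from the pose commanded when the call began, along the tool's axes at that moment; what a row does not reach only later rows make up. A row lasts 1/10 s, in which the tool goes at most 50 mm and 8.59 degrees, less where a joint would pass 70% of its speed; a pose out of reach is approached as far as the arm can. A call with a gripper value outside its range is refused whole. OPENING is the closure in counts, from 0 (fully open) to 255 (shut), set as the call begins (- or left out, the last holds). The fingers move at their own pace and stop on an object; FORCE is the grip in N (left out, the last holds). Time passes only in rows, so rows that repeat a pose let the fingers close. It gives the time, the measured TCP pose, the force, the opening and the grip force at its end, in the units of the state.
- observe(): the state, without advancing time (a new reading comes with each control period).
- imaging.read_camera(name): name is "scene" or "top" or "wrist"; returns the picture (420x560x3 uint8, red, green, blue); there is no depth.
- imaging.camera_model(name): a dict with "fx", "fy", "cx", "cy" (pixels), "R" (3x3) and "t" (3): a world point X has camera coordinates R X + t; the wrist camera has in their place "T_tool_cam" (4x4, takes a point from camera to tool coordinates, whose origin is the TCP and whose axes are the flange's). Camera axes: x right, y down, z forward; pixel columns grow to the right and rows downward; lengths in m; the calibration is good to about 2 mm. A picture is of the moment at which its call begins: read the wrist's pose just before it. camera_model takes no time and is no camera call.
- workorder.finish_job(): hands the job in; it is judged then, once.
The state is a dict: "clock": time; "qpos": joint angles; "qvel": joint speeds; "joint_torque": joint torques, N m; "ee_pos": TCP position; "ee_rot": TCP orientation; "ft_force": force on the tool from outside, world axes, zero at the start; "moment": the same for the moment, N m; "width": finger opening in m; "grip_force": force on a finger pad.
Only numpy, scipy, OpenCV 4.12 (cv2) and the standard library are available. Lean on these libraries where they do the work, as an engineer would, in place of code of your own. Each camera call takes 0.05 s, during which the arm holds its last target. There are 200 camera calls.

## Working session

There is one attempt and no reset: what is moved stays moved. The work goes in short steps, Python scripts to look and compute and a shell command to move; the robot and the scene stay as the last step left them, time stands still between calls to the robot, and variables do not carry over. Pictures are saved under pics/ and viewed, at most 10 in all, crops included, and the job is handed in when it is done.

```bash
mkdir -p pics; ls; python3 - <<'E'
from plant import observe, imaging, workorder
import cv2, numpy as np
s=observe(); print({k:np.round(v,3).tolist() for k,v in s.items()})
for n in("scene","top"):
    im=imaging.read_camera(n); cv2.imwrite(f"pics/{n}0.png",im[:,:,::-1])
    m=imaging.camera_model(n); print(n,{k:np.round(v,4).tolist() for k,v in m.items()})
print(imaging.camera_model("wrist"))
E
```

```text
pics
{'clock': 0.0, 'qpos': [51.16, 9.112, 91.571, -0.0, 79.423, -12.037], 'qvel': [0.072, 0.046, -0.106, 0.009, 0.099, 0.033], 'joint_torque': [-0.001, -38.557, -32.211, 0.07, 0.038, -0.0], 'ee_pos': [0.259, 0.513, 0.214], 'ee_rot': [-179.895, -0.022, 153.197], 'ft_force': [-0.718, -0.36, -0.89], 'moment': [0.02, 0.013, -0.021], 'grip_force': 0.0, 'width': 0.092}
scene {'fx': 380.5524, 'fy': 380.5524, 'cx': 281.0833, 'cy': 210.89, 'R': [[0.756, -0.6542, -0.0213], [-0.3156, -0.3358, -0.8875], [0.5734, 0.6777, -0.4604]], 't': [-0.4003, 0.3012, 0.7622]}
top {'fx': 384.4685, 'fy': 384.4685, 'cx': 276.3545, 'cy': 211.1665, 'R': [[-0.0253, -0.9996, -0.0099], [-0.9937, 0.0262, -0.1093], [0.1096, 0.007, -0.994]], 't': [0.0518, 0.5676, 1.3674]}
{'fx': 294.90451334460005, 'fy': 294.90451334460005, 'cx': 274.86087623409674, 'cy': 204.5467513703515, 'T_tool_cam': array([[-4.56774608e-04, -9.71623299e-01, -2.36533204e-01,
         6.65312497e-02],
       [ 9.99999754e-01, -5.69821810e-04,  4.09573157e-04,
        -9.00135859e-04],
       [-5.32732600e-04, -2.36532959e-01,  9.71623320e-01,
        -1.70703035e-01],
       [ 0.00000000e+00,  0.00000000e+00,  0.00000000e+00,
         1.00000000e+00]])}
```

View pics/scene0.png

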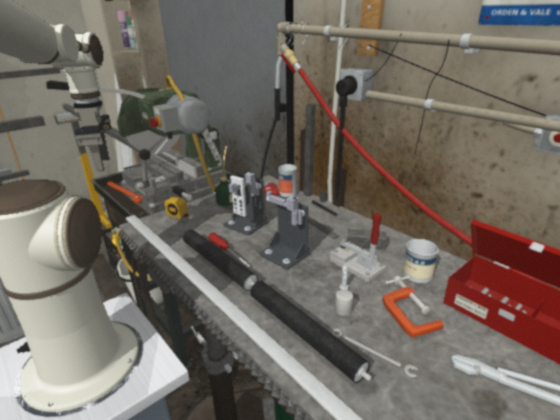

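View pics/top0.png

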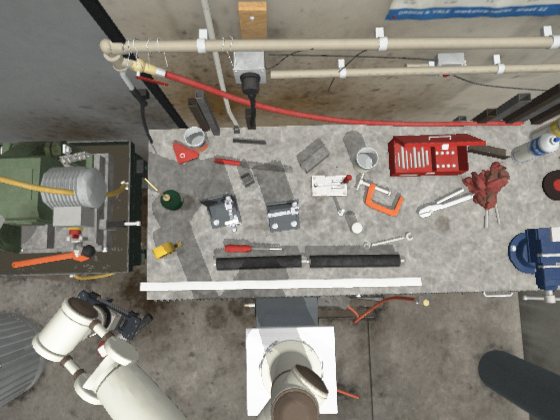

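The scene view shows the gauge hanging on the left stand (240,200), which makes it stand_a. The right stand (288,235) is stand_b, with its hook folded. In the top view they are at about (222,212) and (284,215). Next I'll enlarge both.

```bash
python3 - <<'E'
import cv2, numpy as np
t=cv2.imread("pics/top0.png")[185:240,195:315]; s=cv2.imread("pics/scene0.png")[165:270,215:320]
a=cv2.resize(t,(780,357),interpolation=cv2.INTER_CUBIC)
cv2.imwrite("pics/c0.png",a)
cv2.imwrite("pics/c1.png",cv2.resize(s,(600,600),interpolation=cv2.INTER_CUBIC))
E
```

```text
(no output)
```

View pics/c0.png

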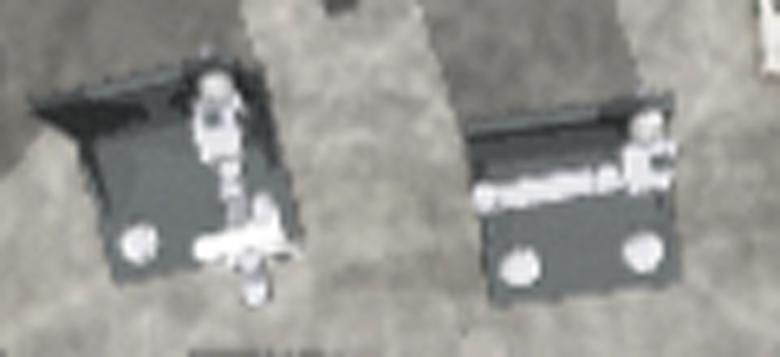

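View pics/c1.png

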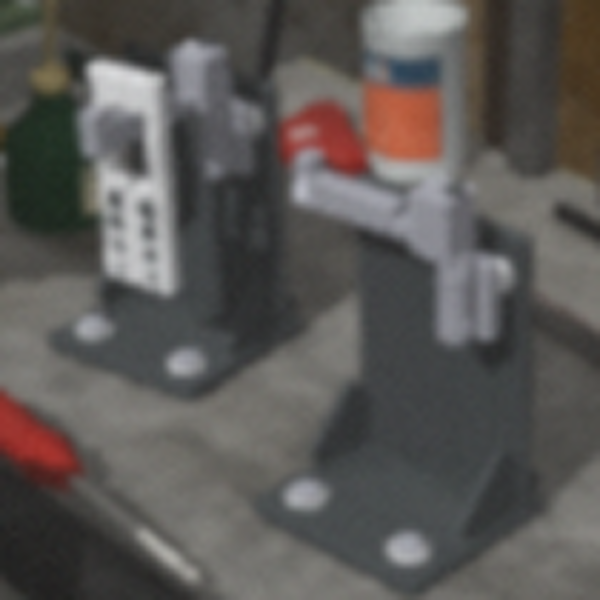

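The crops show hook A running from its head at crop pixel (217,140) to its tip at (256,290), with the gauge bar across it at (240,240). Hook B is folded, with its head at (648,160) and its tip at (485,195).

```bash
cat > h.py <<'E'
from plant import observe, imaging
import cv2, numpy as np
from scipy.spatial.transform import Rotation as Rn
def cam(n,s=None):
    m=imaging.camera_model(n); K=np.array([[m['fx'],0,m['cx']],[0,m['fy'],m['cy']],[0,0,1]])
    if n!='wrist': R=np.array(m['R']); t=np.array(m['t']); return K,R.T,-R.T@t
    s=s or observe(); T=np.array(m['T_tool_cam']); R=Rn.from_euler('xyz',s['ee_rot'],degrees=True).as_matrix()
    return K,R@T[:3,:3],R@T[:3,3]+s['ee_pos']
def hit(c,px,z):
    K,R,o=c; d=R@np.linalg.inv(K)@np.array([px[0],px[1],1.]); return o+d*(z-o[2])/d[2]
def proj(c,X):
    K,R,o=c; p=K@R.T@(np.array(X)-o); return p[:2]/p[2]
def shot(name):
    s=observe(); im=imaging.read_camera('wrist'); cv2.imwrite(f'pics/{name}.png',im[:,:,::-1]); np.save(f'pics/{name}.npy',np.r_[s['ee_pos'],s['ee_rot']]); return s,im
def st(name):
    v=np.load(f'pics/{name}.npy'); return {'ee_pos':v[:3],'ee_rot':v[3:]}
def rel(target):  # world target -> shift in tool axes, cm
    s=observe(); R=Rn.from_euler('xyz',s['ee_rot'],degrees=True).as_matrix(); return np.round(100*R.T@(np.array(target)-s['ee_pos']),2)
E
python3 - <<'E'
from h import *
c=cam('top'); P=lambda u,v,z: hit(c,(195+(u+.5)/6.5-.5,185+(v+.5)/6.5-.5),z).round(3)
for n,u,v,z in [('A pl L',32,104,.16),('A pl R',258,66,.16),('A head',217,140,.191),('A tip',256,290,.186),('gL',197,248,.197),('gR',297,246,.197),('A footL',115,283,0),('A footR',300,240,0),('B pl L',470,130,.16),('B pl R',672,98,.16),('B head',648,165,.191),('B tip',485,195,.186),('B bolt',520,267,.01),('B bolt2',643,252,.01)]: print(n,P(u,v,z))
print(Rn.from_euler('xyz',observe()['ee_rot'],degrees=True).as_matrix().round(2))
E
```

```text
A pl L [0.597 0.29  0.16 ]
A pl R [0.613 0.175 0.16 ]
A head [0.572 0.192 0.191]
A tip [0.497 0.174 0.186]
gL [0.518 0.201 0.197]
gR [0.517 0.152 0.197]
A footL [0.515 0.276 0.   ]
A footR [0.537 0.171 0.   ]
B pl L [0.577 0.067 0.16 ]
B pl R [ 0.591 -0.036  0.16 ]
B head [ 0.554 -0.022  0.191]
B tip [0.541 0.059 0.186]
B bolt [0.518 0.045 0.01 ]
B bolt2 [ 0.524 -0.025  0.01 ]
[[-0.89  0.45 -0.  ]
 [ 0.45  0.89 -0.  ]
 [ 0.   -0.   -1.  ]]
```

```bash
python3 -m jog '[{"tz":-5},{"tz":-10.5},{"tx":-41.9,"ty":-29.6,"tz":-10.5,"rz":-0.64},{"tx":-41.9,"ty":-29.6,"tz":-10.5,"rz":-0.64},{"tx":-41.9,"ty":-29.6,"tz":-10.5,"rz":-0.64}]' 255
python3 - <<'E'
from h import *
s=observe();print(s['ee_pos'],s['ee_rot'],s['qpos']); print(rel([.50,.06,.32]))
E
```

```text
[0.25892933 0.51275302 0.21371188] [-1.79902725e+02 -2.01091692e-02  1.53198681e+02] [ 5.11595167e+01  9.10951548e+00  9.15650550e+01 -6.33488887e-04
  7.94247591e+01 -1.20390645e+01]
[-41.93 -29.56 -10.59]$[0]: bad value
```

```bash
python3 -m jog '[{"tx":0,"ty":0,"tz":-5,"rx":0,"ry":0,"rz":0},{"tx":0,"ty":0,"tz":-10.5,"rx":0,"ry":0,"rz":0},{"tx":-41.9,"ty":-29.6,"tz":-10.5,"rx":0,"ry":0,"rz":-0.64},{"tx":-41.9,"ty":-29.6,"tz":-10.5,"rx":0,"ry":0,"rz":-0.64},{"tx":-41.9,"ty":-29.6,"tz":-10.5,"rx":0,"ry":0,"rz":-0.64}]' 255
```

```text
clock: 0.6
ee_pos: [0.3243, 0.3912, 0.3161]
ee_rot: [-180.0, 0.0, 177.1]
ft_force: [0.9, 0.6, -0.1]
width: 0.0541
grip_force: 0.0
```

```bash
F='x'; python3 -m jog '[{"tx":-19.2,"ty":-32.2,"tz":0,"rx":0,"ry":0,"rz":-0.225},{"tx":-19.2,"ty":-32.2,"tz":0,"rx":0,"ry":0,"rz":-0.225},{"tx":-19.2,"ty":-32.2,"tz":0,"rx":0,"ry":0,"rz":-0.225},{"tx":-19.2,"ty":-32.2,"tz":0,"rx":0,"ry":0,"rz":-0.225},{"tx":-19.2,"ty":-32.2,"tz":0,"rx":0,"ry":0,"rz":-0.225}]'
python3 -m jog '[{"tx":-5.5,"ty":-11.6,"tz":0,"rx":0,"ry":0,"rz":0},{"tx":-5.5,"ty":-11.6,"tz":0,"rx":0,"ry":0,"rz":0},{"tx":-5.5,"ty":-11.6,"tz":0,"rx":0,"ry":0,"rz":0},{"tx":-5.5,"ty":-11.6,"tz":0,"rx":0,"ry":0,"rz":0}]'
python3 - <<'E'
from h import *
s,im=shot('w1'); print(s['ee_pos'],s['ee_rot'],s['qpos'])
E
```

```text
clock: 1.1
ee_pos: [0.4368, 0.1746, 0.3158]
ee_rot: [180.0, -0.0, -170.4]
ft_force: [1.0, 0.2, -0.3]
width: 0.0134
grip_force: 0.0
clock: 1.5
ee_pos: [0.5111, 0.0682, 0.315]
ee_rot: [-180.0, -0.1, -170.7]
ft_force: [-0.6, 0.6, 0.2]
width: 0.0004
grip_force: 0.0
[0.51108122 0.06819848 0.31502123] [-1.79984680e+02 -1.01307401e-01 -1.70696823e+02] [-5.81952843e+00 -2.55242010e+00  9.23867277e+01 -4.12199512e-02
  9.02594945e+01 -1.05122872e+02]
```

View pics/w1.png

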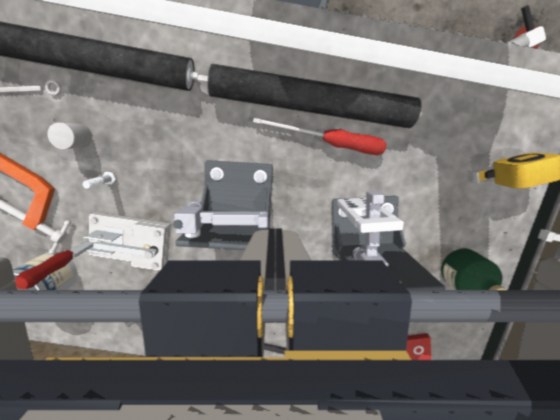

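The wrist view is upside down, with world-forward at the bottom. It shows stand B at (222,205) with its bar from (188,220) to (268,220), and stand A at (370,225) with the gauge at (372,215). The shut fingertips are at (272,235). I'll enlarge this one.

```bash
python3 - <<'E'
import cv2
a=cv2.imread("pics/w1.png")[150:270,170:415]
cv2.imwrite("pics/w1c.png",cv2.resize(a,None,fx=3.2,fy=3.2,interpolation=cv2.INTER_CUBIC))
E
```

```text
(no output)
```

View pics/w1c.png

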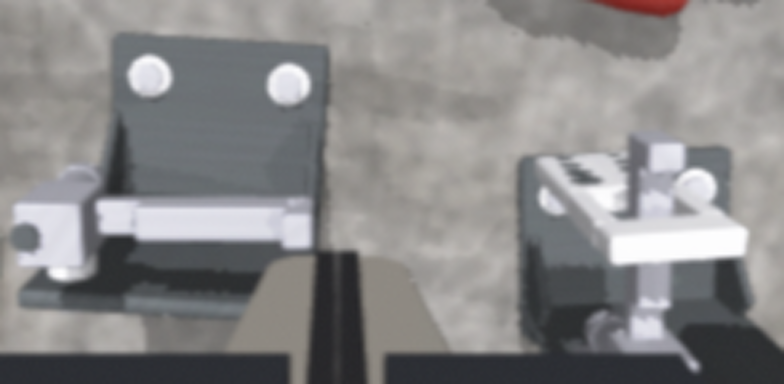

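The crop shows hook B's pin at (25,237), flat top (135–283, 225) and tip (283–312, 229). Hook A's tip top is at (667,143–170). The gauge's top edge runs from (612,248) to (746,239).

```bash
python3 - <<'E'
from h import *
c=cam('wrist',st('w1')); P=lambda u,v,z: hit(c,(170+(u+.5)/3.2-.5,150+(v+.5)/3.2-.5),z)
for n,u,v,z in [('B tipout',312,229,.186),('B tipin',283,229,.186),('B flat0',135,224,.177),('B flat1',283,226,.177),('B pin',25,237,.193),('B head R top',80,236,.191),('B plateL',20,290,.16),('B plateR',240,303,.16),('B bolt',149,76,.012),('B bolt2',288,85,.012),
 ('A tipout',667,143,.186),('A tipin',667,170,.186),('A bar',652,270,.177),('A bar1',651,298,.177),('g fl',610,236,.197),('g fr',746,228,.197),('g bl',615,263,.197),('g br',747,251,.197),('A foot1',520,158,.008),('A foot2',730,148,.008),('fingertip',336,255,.315)]: print(n,P(u,v,z).round(4))
E
```

```text
B tipout [0.5362 0.0636 0.186 ]
B tipin [0.5378 0.0541 0.186 ]
B flat0 [0.5469 0.004  0.177 ]
B flat1 [0.5395 0.0539 0.177 ]
B pin [ 0.5517 -0.028   0.193 ]
B head R top [ 0.5492 -0.0109  0.191 ]
B plateL [ 0.5843 -0.0376  0.16  ]
B plateR [0.5763 0.0425 0.16  ]
B bolt [ 0.5227 -0.026   0.012 ]
B bolt2 [0.516  0.0438 0.012 ]
A tipout [0.4889 0.1727 0.186 ]
A tipin [0.4977 0.1749 0.186 ]
A bar [0.5346 0.1819 0.177 ]
A bar1 [0.5447 0.184  0.177 ]
g fl [0.5198 0.1578 0.197 ]
g fr [0.5102 0.2001 0.197 ]
g bl [0.5284 0.1615 0.197 ]
g br [0.5176 0.2024 0.197 ]
A foot1 [0.5348 0.1681 0.008 ]
A foot2 [0.5121 0.2743 0.008 ]
fingertip [0.5015 0.066  0.315 ]
```

```bash
python3 -m jog '[{"tx":-4.6,"ty":-2.6,"tz":0,"rx":0,"ry":0,"rz":0},{"tx":-4.6,"ty":-2.6,"tz":4,"rx":0,"ry":0,"rz":0},{"tx":-4.6,"ty":-2.6,"tz":8,"rx":0,"ry":0,"rz":0},{"tx":-4.6,"ty":-2.6,"tz":10,"rx":0,"ry":0,"rz":0},{"tx":-4.6,"ty":-2.6,"tz":10,"rx":0,"ry":0,"rz":0}]'
python3 - <<'E'
from h import *
s=observe();print(s['ee_rot'],rel([.5609,.0497,.168]))
E
```

```text
clock: 2.05
ee_pos: [0.5566, 0.055, 0.2121]
ee_rot: [179.8, -0.4, -170.3]
ft_force: [-0.5, -0.5, -0.4]
width: 0.0002
grip_force: 0.0
[ 179.84622154   -0.43787089 -170.33162034] [-0.37 -0.61  4.41]
```

```bash
python3 -m jog '[{"tx":-0.4,"ty":-0.6,"tz":1,"rx":0,"ry":0,"rz":0},{"tx":-0.4,"ty":-0.6,"tz":2.5,"rx":0,"ry":0,"rz":0},{"tx":-0.4,"ty":-0.6,"tz":4.4,"rx":0,"ry":0,"rz":0},{"tx":-0.4,"ty":-0.6,"tz":4.4,"rx":0,"ry":0,"rz":0},{"tx":-0.4,"ty":-0.6,"tz":4.4,"rx":0,"ry":0,"rz":0}]'
python3 - <<'E'
from h import *
H=np.array([.5517,-.028]); s=observe(); print(s['ee_pos'],s['ee_rot'])
R=Rn.from_euler('xyz',s['ee_rot'],degrees=True).as_matrix()[:2,:2]
for d in range(5,97,9):   # hook angle deg, stand yaw 5.6
    a=np.radians(d+95.6); u=np.array([np.cos(a),np.sin(a)]); n=np.array([u[1],-u[0]])
    h=10*abs(n@R[:,0])+18*abs(n@R[:,1])+6
    p=H+.075*u+h/1000*n; print(d,p.round(4),(100*R.T@(p-s['ee_pos'][:2])).round(2))
E
```

```text
clock: 2.55
ee_pos: [0.5648, 0.048, 0.1725]
ee_rot: [-180.0, 0.0, -170.4]
ft_force: [0.0, -0.0, -0.3]
width: 0.0004
grip_force: 0.0
[0.5648345  0.04801357 0.17247288] [-1.79999113e+02  1.44374673e-02 -1.70426380e+02]
5 [0.5539 0.0487] [1.06 0.25]
14 [0.5444 0.049 ] [2.   0.44]
23 [0.5345 0.0481] [2.99 0.51]
32 [0.5244 0.0456] [4.03 0.44]
41 [0.5143 0.0416] [5.09 0.21]
50 [0.5044 0.0357] [ 6.16 -0.21]
59 [0.4953 0.0281] [ 7.19 -0.81]
68 [0.4873 0.0187] [ 8.14 -1.6 ]
77 [0.4807 0.0076] [ 8.97 -2.59]
86 [ 0.476  -0.0049] [ 9.64 -3.74]
95 [ 0.4735 -0.018 ] [10.1  -4.99]
```

```bash
python3 -m jog '[{"tx":0,"ty":0,"tz":0.4,"rx":0,"ry":0,"rz":0},{"tx":0.6,"ty":0.2,"tz":0.4,"rx":0,"ry":0,"rz":0},{"tx":1.2,"ty":0.3,"tz":0.4,"rx":0,"ry":0,"rz":0},{"tx":2.0,"ty":0.4,"tz":0.4,"rx":0,"ry":0,"rz":0},{"tx":3.0,"ty":0.5,"tz":0.4,"rx":0,"ry":0,"rz":0}]'
python3 -m jog '[{"tx":1.0,"ty":-0.1,"tz":0,"rx":0,"ry":0,"rz":0},{"tx":2.1,"ty":-0.3,"tz":0,"rx":0,"ry":0,"rz":0},{"tx":3.1,"ty":-0.7,"tz":0,"rx":0,"ry":0,"rz":0},{"tx":4.1,"ty":-1.3,"tz":0,"rx":0,"ry":0,"rz":0},{"tx":4.1,"ty":-1.3,"tz":0,"rx":0,"ry":0,"rz":0}]'
```

```text
clock: 3.05
ee_pos: [0.5347, 0.0477, 0.169]
ee_rot: [-179.9, 0.2, -170.4]
ft_force: [4.8, -0.7, 0.9]
width: 0.0007
grip_force: 1.7
clock: 3.55
ee_pos: [0.4943, 0.0276, 0.1678]
ee_rot: [180.0, -0.1, -170.5]
ft_force: [0.2, -0.1, 0.1]
width: 0.0008
grip_force: 0.1
```

```bash
python3 -m jog '[{"tx":0.5,"ty":-0.4,"tz":0,"rx":0,"ry":0,"rz":0},{"tx":1.0,"ty":-0.8,"tz":0,"rx":0,"ry":0,"rz":0},{"tx":1.4,"ty":-1.3,"tz":0,"rx":0,"ry":0,"rz":0},{"tx":1.8,"ty":-1.8,"tz":0,"rx":0,"ry":0,"rz":0},{"tx":2.1,"ty":-2.3,"tz":0,"rx":0,"ry":0,"rz":0}]'
python3 -m jog '[{"tx":0.1,"ty":-0.2,"tz":0,"rx":0,"ry":0,"rz":0},{"tx":0.2,"ty":-0.4,"tz":0,"rx":0,"ry":0,"rz":0},{"tx":0.3,"ty":-0.6,"tz":0,"rx":0,"ry":0,"rz":0}]'
python3 -m jog '[{"tx":0,"ty":-0.1,"tz":0,"rx":0,"ry":0,"rz":0},{"tx":0.1,"ty":-0.2,"tz":0,"rx":0,"ry":0,"rz":0},{"tx":0.1,"ty":-0.3,"tz":0,"rx":0,"ry":0,"rz":0}]'
```

```text
clock: 4.05
ee_pos: [0.4788, 0.0017, 0.168]
ee_rot: [180.0, -0.0, -170.4]
ft_force: [2.1, 2.1, -0.1]
width: 0.0003
grip_force: 1.3
clock: 4.35
ee_pos: [0.4771, -0.0044, 0.168]
ee_rot: [180.0, -0.0, -170.4]
ft_force: [3.4, 1.6, 0.1]
width: 0.0004
grip_force: 1.4
clock: 4.65
ee_pos: [0.4767, -0.0074, 0.1681]
ee_rot: [180.0, 0.0, -170.4]
ft_force: [2.2, 2.7, -0.0]
width: 0.0009
grip_force: 1.8
```

```bash
for i in 1 2; do :; done; python3 -m jog '[{"tx":0,"ty":-0.1,"tz":0,"rx":0,"ry":0,"rz":0},{"tx":0,"ty":-0.2,"tz":0,"rx":0,"ry":0,"rz":0},{"tx":0,"ty":-0.3,"tz":0,"rx":0,"ry":0,"rz":0}]'
python3 -m jog '[{"tx":0,"ty":-0.1,"tz":0,"rx":0,"ry":0,"rz":0},{"tx":0,"ty":-0.1,"tz":0,"rx":0,"ry":0,"rz":0}]'
python3 -m jog '[{"tx":0,"ty":-0.1,"tz":0,"rx":0,"ry":0,"rz":0},{"tx":0,"ty":-0.1,"tz":0,"rx":0,"ry":0,"rz":0}]'
```

```text
clock: 4.95
ee_pos: [0.4767, -0.0104, 0.168]
ee_rot: [180.0, -0.1, -170.4]
ft_force: [0.1, 2.4, 1.4]
width: 0.0002
grip_force: 1.4
clock: 5.15
ee_pos: [0.4768, -0.0115, 0.168]
ee_rot: [180.0, -0.1, -170.4]
ft_force: [-1.3, 2.4, 1.7]
width: 0.0005
grip_force: 1.1
clock: 5.35
ee_pos: [0.4771, -0.0124, 0.1679]
ee_rot: [180.0, -0.1, -170.4]
ft_force: [-1.1, 2.8, 1.1]
width: 0.0
grip_force: 1.2
```

```bash
python3 -m jog '[{"tx":0,"ty":-0.1,"tz":0,"rx":0,"ry":0,"rz":0},{"tx":0,"ty":-0.2,"tz":0,"rx":0,"ry":0,"rz":0}]'
python3 -m jog '[{"tx":0,"ty":-0.1,"tz":0,"rx":0,"ry":0,"rz":0},{"tx":0,"ty":-0.1,"tz":0,"rx":0,"ry":0,"rz":0}]'
python3 -m jog '[{"tx":0,"ty":-0.1,"tz":0,"rx":0,"ry":0,"rz":0},{"tx":0,"ty":-0.1,"tz":0,"rx":0,"ry":0,"rz":0}]'
```

```text
clock: 5.55
ee_pos: [0.4775, -0.0143, 0.1679]
ee_rot: [180.0, -0.0, -170.4]
ft_force: [-2.0, 2.9, 0.8]
width: 0.0006
grip_force: 1.3
clock: 5.75
ee_pos: [0.4778, -0.0154, 0.1679]
ee_rot: [180.0, -0.0, -170.4]
ft_force: [-1.5, 1.5, 0.4]
width: 0.0002
grip_force: 1.1
clock: 5.95
ee_pos: [0.4779, -0.0156, 0.1679]
ee_rot: [179.9, -0.0, -170.4]
ft_force: [-2.2, 4.8, -0.0]
width: 0.0005
grip_force: 2.6
```

```bash
python3 -m jog '[{"tx":0,"ty":-0.1,"tz":0,"rx":0,"ry":0,"rz":0},{"tx":0,"ty":-0.1,"tz":0,"rx":0,"ry":0,"rz":0}]'
python3 -m jog '[{"tx":0,"ty":-0.1,"tz":0,"rx":0,"ry":0,"rz":0},{"tx":0,"ty":-0.1,"tz":0,"rx":0,"ry":0,"rz":0}]'
```

```text
clock: 6.15
ee_pos: [0.4779, -0.0158, 0.1679]
ee_rot: [179.8, -0.0, -170.4]
ft_force: [-3.1, 8.2, 0.7]
width: 0.0
grip_force: 4.1
clock: 6.35
ee_pos: [0.4779, -0.0159, 0.1678]
ee_rot: [179.7, -0.0, -170.4]
ft_force: [-3.9, 11.3, 1.8]
width: 0.0007
grip_force: 5.6
```

```bash
python3 -m jog '[{"tx":0,"ty":1,"tz":0,"rx":0,"ry":0,"rz":0},{"tx":0,"ty":2,"tz":-1,"rx":0,"ry":0,"rz":0},{"tx":0,"ty":2,"tz":-6,"rx":0,"ry":0,"rz":0},{"tx":0,"ty":2,"tz":-10,"rx":0,"ry":0,"rz":0},{"tx":-3,"ty":6,"tz":-12,"rx":0,"ry":0,"rz":0}]'
python3 -m jog '[{"tx":-4.3,"ty":12.7,"tz":0,"rx":0,"ry":0,"rz":-0.068},{"tx":-4.3,"ty":12.7,"tz":0,"rx":0,"ry":0,"rz":-0.068},{"tx":-4.3,"ty":12.7,"tz":0,"rx":0,"ry":0,"rz":-0.068},{"tx":-4.3,"ty":12.7,"tz":0,"rx":0,"ry":0,"rz":-0.068},{"tx":-4.3,"ty":12.7,"tz":0,"rx":0,"ry":0,"rz":-0.068}]' 0
python3 - <<'E'
from h import *
s,im=shot('w2'); print(s['ee_pos'],s['ee_rot'],s['width'])
a=cv2.imread('pics/w2.png')[100:400,60:460]; cv2.imwrite('pics/w2c.png',cv2.resize(a,None,fx=2,fy=2,interpolation=cv2.INTER_CUBIC))
E
```

```text
clock: 6.85
ee_pos: [0.4984, 0.0397, 0.2928]
ee_rot: [-179.7, 0.5, -170.8]
ft_force: [1.0, -0.9, 0.2]
width: 0.0003
grip_force: 0.0
clock: 7.35
ee_pos: [0.518, 0.1754, 0.2875]
ee_rot: [-179.9, 0.1, -166.4]
ft_force: [-0.4, -0.7, 0.2]
width: 0.0383
grip_force: 0.0
[0.51797328 0.17540915 0.28745414] [-1.79921789e+02  7.40921913e-02 -1.66434129e+02] 0.03829166755243906
```

View pics/w2c.png

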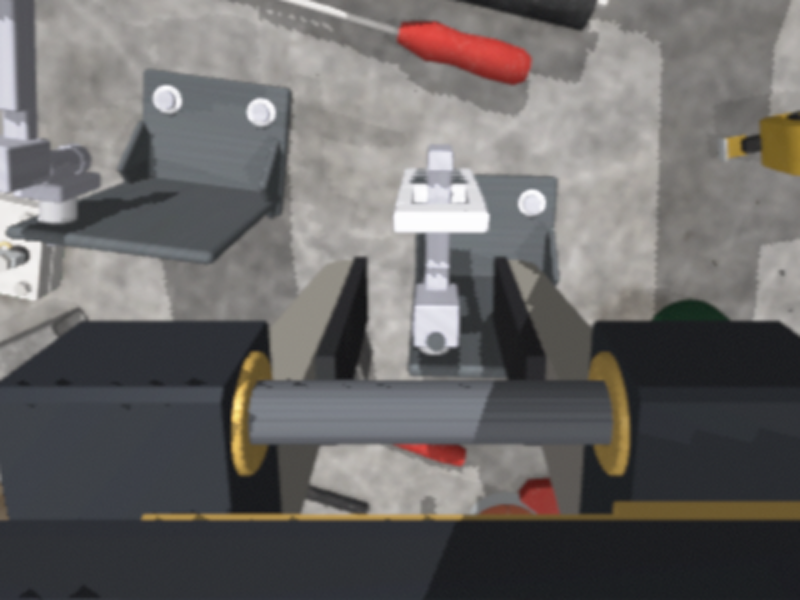

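The crop shows the gauge's top face at (394–488, 210–230). Hook A's pin is at (436,341) and its tip at (440,148–170). Hook B now points straight out at top left, near (18,100).

```bash
python3 - <<'E'
from h import *
c=cam('wrist',st('w2')); P=lambda u,v,z: hit(c,(60+(u+.5)/2-.5,100+(v+.5)/2-.5),z)
for n,u,v,z in [('g fl',394,212,.197),('g fr',488,208,.197),('g bl',394,231,.197),('g br',488,229,.197),('pinA',436,341,.193),('tipA out',440,148,.186),('tipA in',440,170,.186),('A bar',438,243,.177),('A bolt',531,203,.012),
('B bolt',166,98,.012),('B bolt2',261,112,.012),('B plateR',18,232,.16),('B plateL',209,260,.16)]: print(n,P(u,v,z).round(4))
s=observe(); print(s['ee_pos'])
E
```

```text
g fl [0.5199 0.1584 0.197 ]
g fr [0.5081 0.1996 0.197 ]
g bl [0.5287 0.1604 0.197 ]
g br [0.5177 0.2022 0.197 ]
pinA [0.5796 0.1927 0.193 ]
tipA out [0.488  0.1724 0.186 ]
tipA in [0.498  0.1748 0.186 ]
A bar [0.5355 0.1831 0.177 ]
A bolt [0.5356 0.2596 0.012 ]
B bolt [ 0.522  -0.0265  0.012 ]
B bolt2 [0.5156 0.044  0.012 ]
B plateR [ 0.5863 -0.0314  0.16  ]
B plateL [0.5782 0.0685 0.16  ]
[0.51796806 0.17460493 0.2873361 ]
```

```bash
python3 -m jog '[{"tx":-0.2,"ty":0.5,"tz":0,"rx":0,"ry":0,"rz":-0.02},{"tx":-0.2,"ty":0.5,"tz":2,"rx":0,"ry":0,"rz":-0.02},{"tx":-0.2,"ty":0.5,"tz":5,"rx":0,"ry":0,"rz":-0.02},{"tx":-0.2,"ty":0.5,"tz":8,"rx":0,"ry":0,"rz":-0.02},{"tx":-0.2,"ty":0.5,"tz":8,"rx":0,"ry":0,"rz":-0.02}]' 0
python3 -m jog '[{"tx":0,"ty":0,"tz":2.5,"rx":0,"ry":0,"rz":0},{"tx":0,"ty":0,"tz":4,"rx":0,"ry":0,"rz":0},{"tx":0,"ty":0,"tz":4,"rx":0,"ry":0,"rz":0},{"tx":0,"ty":0,"tz":4,"rx":0,"ry":0,"rz":0}]'
python3 - <<'E'
from h import *
s=observe();print(s['ee_rot'],rel([.5186,.1801,.161]))
E
```

```text
clock: 7.9
ee_pos: [0.5157, 0.1791, 0.2024]
ee_rot: [179.9, -0.5, -165.5]
ft_force: [0.1, -0.0, 0.0]
width: 0.0825
grip_force: 0.0
clock: 8.3
ee_pos: [0.519, 0.1802, 0.1677]
ee_rot: [-180.0, 0.1, -165.4]
ft_force: [-0.9, 0.4, 0.4]
width: 0.0921
grip_force: 0.0
[-1.79990450e+02  5.10051200e-02 -1.65398913e+02] [ 0.05 -0.    0.67]
```

```bash
python3 -m jog '[{"tx":0,"ty":0,"tz":0.6,"rx":0,"ry":0,"rz":0},{"tx":0,"ty":0,"tz":0.6,"rx":0,"ry":0,"rz":0}]'
python3 -m jog '[{"tx":0,"ty":0,"tz":0,"rx":0,"ry":0,"rz":0},{"tx":0,"ty":0,"tz":0,"rx":0,"ry":0,"rz":0},{"tx":0,"ty":0,"tz":0,"rx":0,"ry":0,"rz":0},{"tx":0,"ty":0,"tz":0,"rx":0,"ry":0,"rz":0},{"tx":0,"ty":0,"tz":0,"rx":0,"ry":0,"rz":0}]' 255 25
python3 -m jog '[{"tx":0,"ty":0,"tz":0,"rx":0,"ry":0,"rz":0},{"tx":0,"ty":0,"tz":0,"rx":0,"ry":0,"rz":0},{"tx":0,"ty":0,"tz":0,"rx":0,"ry":0,"rz":0},{"tx":0,"ty":0,"tz":0,"rx":0,"ry":0,"rz":0}]'
```

```text
clock: 8.5
ee_pos: [0.5187, 0.1804, 0.1609]
ee_rot: [-180.0, 0.0, -165.4]
ft_force: [-0.1, -0.6, -0.1]
width: 0.0918
grip_force: 0.0
clock: 9.0
ee_pos: [0.5186, 0.1804, 0.1608]
ee_rot: [180.0, 0.0, -165.4]
ft_force: [-0.5, 0.3, 0.4]
width: 0.0536
grip_force: 0.0
clock: 9.4
ee_pos: [0.5185, 0.1804, 0.1607]
ee_rot: [180.0, -0.0, -165.4]
ft_force: [0.4, -0.2, 0.5]
width: 0.0437
grip_force: 25.0
```

```bash
python3 -m jog '[{"tx":0,"ty":0,"tz":-0.4,"rx":0,"ry":0,"rz":0},{"tx":0,"ty":0,"tz":-0.8,"rx":0,"ry":0,"rz":0},{"tx":0,"ty":0,"tz":-1.2,"rx":0,"ry":0,"rz":0},{"tx":0,"ty":0,"tz":-1.6,"rx":0,"ry":0,"rz":0},{"tx":0,"ty":0,"tz":-1.6,"rx":0,"ry":0,"rz":0}]'
python3 -m jog '[{"tx":1,"ty":0,"tz":0,"rx":0,"ry":0,"rz":0}]'
```

```text
clock: 9.9
ee_pos: [0.519, 0.1804, 0.1775]
ee_rot: [-180.0, 0.1, -165.4]
ft_force: [-0.0, -0.6, -2.3]
width: 0.0438
grip_force: 25.0
clock: 10.0
ee_pos: [0.5093, 0.1778, 0.1769]
ee_rot: [-180.0, 0.1, -165.4]
ft_force: [-0.1, -0.8, -1.3]
width: 0.0439
grip_force: 25.0
```

```bash
python3 -m jog '[{"tx":2,"ty":0.1,"tz":0,"rx":0,"ry":0,"rz":0},{"tx":4,"ty":0.2,"tz":0,"rx":0,"ry":0,"rz":0},{"tx":6.5,"ty":0.2,"tz":0,"rx":0,"ry":0,"rz":0},{"tx":9,"ty":-2,"tz":0,"rx":0,"ry":0,"rz":0.08},{"tx":10.9,"ty":-6,"tz":0,"rx":0,"ry":0,"rz":0.162}]'
python3 -m jog '[{"tx":0,"ty":-4.5,"tz":0,"rx":0,"ry":0,"rz":0},{"tx":0,"ty":-4.5,"tz":0,"rx":0,"ry":0,"rz":0},{"tx":0,"ty":-4.5,"tz":0,"rx":0,"ry":0,"rz":0}]'
python3 - <<'E'
from h import *
s,im=shot('w3'); print(s['ee_pos'],s['ee_rot'],s['width'])
a=cv2.imread('pics/w3.png')[100:400,60:460]; cv2.imwrite('pics/w3c.png',cv2.resize(a,None,fx=2,fy=2,interpolation=cv2.INTER_CUBIC))
E
```

```text
clock: 10.5
ee_pos: [0.4161, 0.093, 0.176]
ee_rot: [180.0, -0.1, -174.6]
ft_force: [0.6, -0.3, -1.6]
width: 0.0437
grip_force: 25.0
clock: 10.8
ee_pos: [0.4222, 0.047, 0.1765]
ee_rot: [180.0, -0.0, -174.8]
ft_force: [-0.2, -0.1, -2.3]
width: 0.0439
grip_force: 25.0
[0.42220304 0.04700628 0.17654236] [ 1.79969171e+02 -1.04162821e-02 -1.74817290e+02] 0.04393304433371269
```

View pics/w3c.png

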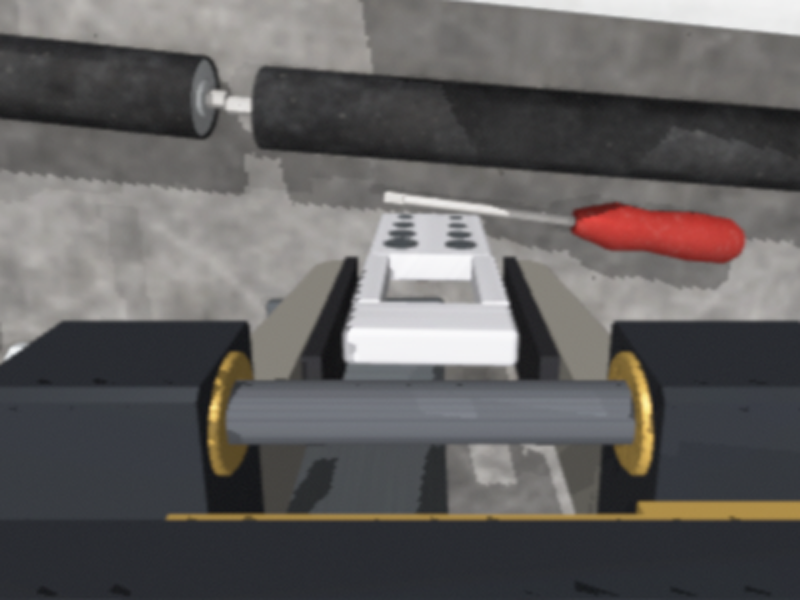

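The gauge is gripped squarely, at (345–517, 300–360) between the pads. Hook B is hidden behind the gripper, so I'll use the position already measured.

```bash
python3 -m jog '[{"tx":0.5,"ty":-4,"tz":0,"rx":0,"ry":0,"rz":0},{"tx":0.3,"ty":-8.6,"tz":0,"rx":0,"ry":0,"rz":0},{"tx":0.3,"ty":-8.6,"tz":0,"rx":0,"ry":0,"rz":0},{"tx":0.3,"ty":-8.6,"tz":0,"rx":0,"ry":0,"rz":0},{"tx":0.3,"ty":-8.6,"tz":0,"rx":0,"ry":0,"rz":0}]'
python3 - <<'E'
from h import *
H=np.array([.5517,-.028]);u=-np.array([np.cos(np.radians(5.3)),np.sin(np.radians(5.3))])
s=observe();print(s['ee_rot'])
for r in(.125,.06,.03,.023): print(r,rel([*(H+r*u),.177]))
im=imaging.read_camera('top')[185:245,235:325]; cv2.imwrite('pics/t4.png',cv2.resize(im[:,:,::-1],None,fx=8,fy=8,interpolation=cv2.INTER_CUBIC))
E
```

```text
clock: 11.35
ee_pos: [0.4275, -0.0368, 0.1764]
ee_rot: [179.9, -0.0, -174.5]
ft_force: [-0.3, -1.1, -3.0]
width: 0.0436
grip_force: 25.0
[ 1.79945865e+02 -4.01125702e-02 -1.74548023e+02]
0.125 [ 0.05 -0.27 -0.06]
0.06 [-6.45 -0.29 -0.07]
0.03 [-9.45 -0.3  -0.07]
0.023 [-10.15  -0.3   -0.07]
```

View pics/t4.png

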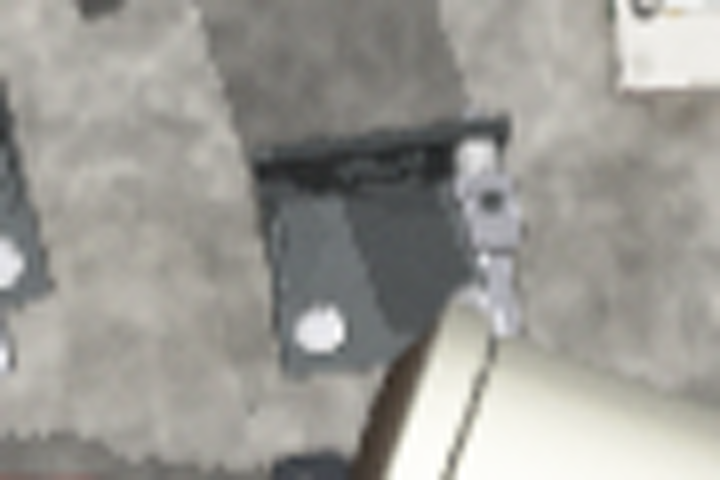

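The top view shows hook B's pin at crop pixel (492,200), with the bar running down to (503,320), so it is fully out.

```bash
python3 - <<'E'
from h import *
c=cam('top');P=lambda u,v,z: hit(c,(235+(u+.5)/8-.5,185+(v+.5)/8-.5),z).round(4)
print(P(492,200,.193),P(495,250,.191),P(498,262,.177),P(504,325,.177))
E
```

```text
[ 0.5545 -0.0275  0.193 ] [ 0.5345 -0.0282  0.191 ] [ 0.5309 -0.0299  0.177 ] [ 0.5052 -0.0315  0.177 ]
```

```bash
python3 -m jog '[{"tx":0,"ty":-0.3,"tz":0,"rx":0,"ry":0,"rz":0},{"tx":-2,"ty":-0.3,"tz":0,"rx":0,"ry":0,"rz":0},{"tx":-4,"ty":-0.3,"tz":0,"rx":0,"ry":0,"rz":0},{"tx":-6,"ty":-0.3,"tz":0,"rx":0,"ry":0,"rz":0},{"tx":-7.5,"ty":-0.3,"tz":0,"rx":0,"ry":0,"rz":0}]'
python3 -m jog '[{"tx":0,"ty":0,"tz":0,"rx":0,"ry":0,"rz":0},{"tx":0,"ty":0,"tz":0.6,"rx":0,"ry":0,"rz":0},{"tx":0,"ty":0,"tz":1.2,"rx":0,"ry":0,"rz":0},{"tx":0,"ty":0,"tz":1.2,"rx":0,"ry":0,"rz":0}]'
```

```text
clock: 11.9
ee_pos: [0.5037, -0.0336, 0.1766]
ee_rot: [180.0, 0.0, -174.6]
ft_force: [-0.8, -0.4, -2.1]
width: 0.0433
grip_force: 25.0
clock: 12.3
ee_pos: [0.5011, -0.034, 0.1632]
ee_rot: [179.9, -0.2, -174.7]
ft_force: [0.4, 0.0, -1.0]
width: 0.0441
grip_force: 25.0
```

```bash
python3 -m jog '[{"tx":-0.6,"ty":0,"tz":0,"rx":0,"ry":0,"rz":0},{"tx":-1.2,"ty":0,"tz":0,"rx":0,"ry":0,"rz":0},{"tx":-1.8,"ty":0,"tz":0,"rx":0,"ry":0,"rz":0},{"tx":-2.2,"ty":0,"tz":0,"rx":0,"ry":0,"rz":0},{"tx":-2.2,"ty":0,"tz":0,"rx":0,"ry":0,"rz":0}]'
python3 -m jog '[{"tx":-0.1,"ty":0,"tz":0,"rx":0,"ry":0,"rz":0},{"tx":-0.2,"ty":0,"tz":0,"rx":0,"ry":0,"rz":0},{"tx":-0.2,"ty":0,"tz":0,"rx":0,"ry":0,"rz":0}]'
python3 -m jog '[{"tx":-0.1,"ty":0,"tz":0,"rx":0,"ry":0,"rz":0},{"tx":-0.2,"ty":0,"tz":0,"rx":0,"ry":0,"rz":0},{"tx":-0.2,"ty":0,"tz":0,"rx":0,"ry":0,"rz":0}]'
```

```text
clock: 12.8
ee_pos: [0.5253, -0.0324, 0.1648]
ee_rot: [-180.0, 0.0, -174.7]
ft_force: [-0.1, 0.3, -2.5]
width: 0.0434
grip_force: 25.0
clock: 13.1
ee_pos: [0.5266, -0.0322, 0.1647]
ee_rot: [-180.0, -0.0, -174.7]
ft_force: [-0.2, 1.0, -3.7]
width: 0.0438
grip_force: 25.0
clock: 13.4
ee_pos: [0.5278, -0.032, 0.1645]
ee_rot: [180.0, -0.1, -174.7]
ft_force: [-4.1, -0.7, -0.8]
width: 0.0438
grip_force: 24.9
```

```bash
python3 -m jog '[{"tx":0.15,"ty":0,"tz":0,"rx":0,"ry":0,"rz":0},{"tx":0.15,"ty":0,"tz":0.4,"rx":0,"ry":0,"rz":0},{"tx":0.15,"ty":0,"tz":0.8,"rx":0,"ry":0,"rz":0},{"tx":0.15,"ty":0,"tz":0.8,"rx":0,"ry":0,"rz":0}]'
python3 -m jog '[{"tx":0,"ty":0,"tz":0.1,"rx":0,"ry":0,"rz":0},{"tx":0,"ty":0,"tz":0.2,"rx":0,"ry":0,"rz":0},{"tx":0,"ty":0,"tz":0.2,"rx":0,"ry":0,"rz":0}]'
```

```text
clock: 13.8
ee_pos: [0.5266, -0.032, 0.1558]
ee_rot: [180.0, -0.1, -174.7]
ft_force: [-0.5, -0.7, -3.0]
width: 0.0436
grip_force: 25.0
clock: 14.1
ee_pos: [0.5271, -0.0321, 0.1546]
ee_rot: [180.0, -0.0, -174.7]
ft_force: [-0.8, -0.6, -3.0]
width: 0.0437
grip_force: 25.0
```

```bash
python3 -m jog '[{"tx":0,"ty":0,"tz":0.1,"rx":0,"ry":0,"rz":0},{"tx":0,"ty":0,"tz":0.1,"rx":0,"ry":0,"rz":0}]'
python3 -m jog '[{"tx":0,"ty":0,"tz":0.1,"rx":0,"ry":0,"rz":0},{"tx":0,"ty":0,"tz":0.1,"rx":0,"ry":0,"rz":0}]'
python3 -m jog '[{"tx":-0.1,"ty":0,"tz":0,"rx":0,"ry":0,"rz":0},{"tx":-0.1,"ty":0,"tz":0,"rx":0,"ry":0,"rz":0}]'
```

```text
clock: 14.3
ee_pos: [0.5272, -0.0322, 0.1538]
ee_rot: [-180.0, 0.0, -174.7]
ft_force: [-0.5, 0.2, -2.3]
width: 0.0437
grip_force: 25.0
clock: 14.5
ee_pos: [0.5273, -0.0322, 0.1536]
ee_rot: [-180.0, 0.0, -174.7]
ft_force: [-4.0, 0.4, 4.9]
width: 0.0438
grip_force: 25.0
clock: 14.7
ee_pos: [0.5278, -0.0322, 0.1536]
ee_rot: [-180.0, -0.1, -174.7]
ft_force: [-4.9, 0.2, 7.3]
width: 0.0437
grip_force: 25.0
```

```bash
python3 -m jog '[{"tx":0,"ty":0,"tz":-0.1,"rx":0,"ry":0,"rz":0},{"tx":0,"ty":0,"tz":-0.1,"rx":0,"ry":0,"rz":0}]' - 3
python3 -m jog '[{"tx":0,"ty":0,"tz":0,"rx":0,"ry":0,"rz":0},{"tx":0,"ty":0,"tz":0,"rx":0,"ry":0,"rz":0},{"tx":0,"ty":0,"tz":0,"rx":0,"ry":0,"rz":0},{"tx":0,"ty":0,"tz":0,"rx":0,"ry":0,"rz":0},{"tx":0,"ty":0,"tz":0,"rx":0,"ry":0,"rz":0}]' 50
python3 -m jog '[{"tx":0,"ty":0,"tz":-1,"rx":0,"ry":0,"rz":0},{"tx":0,"ty":0,"tz":-3,"rx":0,"ry":0,"rz":0},{"tx":0,"ty":0,"tz":-6,"rx":0,"ry":0,"rz":0},{"tx":0,"ty":0,"tz":-10,"rx":0,"ry":0,"rz":0},{"tx":0,"ty":0,"tz":-12,"rx":0,"ry":0,"rz":0}]'
python3 - <<'E'
from h import *
H=np.array([.5797,.192]); s,im=shot('w5'); print(s['ee_pos'],s['ee_rot'],s['width'])
a=im[100:400,60:460,::-1]; cv2.imwrite('pics/w5c.png',cv2.resize(a,None,fx=2,fy=2,interpolation=cv2.INTER_CUBIC))
E
```

```text
clock: 14.9
ee_pos: [0.528, -0.0322, 0.1536]
ee_rot: [-180.0, -0.0, -174.7]
ft_force: [-2.8, 0.3, 1.6]
width: 0.0441
grip_force: 3.0
clock: 15.4
ee_pos: [0.5282, -0.0321, 0.1537]
ee_rot: [-180.0, 0.0, -174.7]
ft_force: [-0.3, -0.3, 0.4]
width: 0.0736
grip_force: 0.0
clock: 15.9
ee_pos: [0.5294, -0.0324, 0.2784]
ee_rot: [-179.9, 0.3, -174.7]
ft_force: [-0.8, -0.4, 0.4]
width: 0.0736
grip_force: 0.0
[ 0.52938744 -0.03238361  0.27838605] [-179.87585734    0.31570813 -174.66333453] 0.07355133005917923
```

View pics/w5c.png

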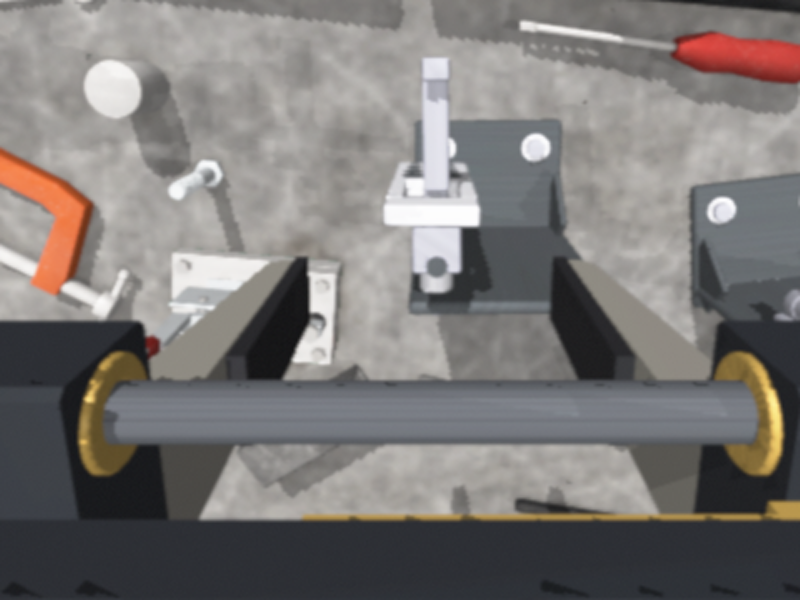

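The crop shows the gauge on hook B at (385–480, 195–225), tight against the head (415–460, 228–272), so it is seated. Next I'll fold hook A.

```bash
python3 -m jog '[{"tx":0.3,"ty":5,"tz":0,"rx":0,"ry":0,"rz":0},{"tx":0.3,"ty":10,"tz":0,"rx":0,"ry":0,"rz":-0.117},{"tx":0.3,"ty":15,"tz":0,"rx":0,"ry":0,"rz":-0.117},{"tx":0.3,"ty":17.8,"tz":0,"rx":0,"ry":0,"rz":-0.117},{"tx":0.3,"ty":17.8,"tz":0,"rx":0,"ry":0,"rz":-0.117}]' 255
python3 -m jog '[{"tx":0,"ty":0,"tz":0,"rx":0,"ry":0,"rz":0},{"tx":0,"ty":0,"tz":0,"rx":0,"ry":0,"rz":0},{"tx":0,"ty":0,"tz":3,"rx":0,"ry":0,"rz":0},{"tx":0,"ty":0,"tz":6,"rx":0,"ry":0,"rz":0},{"tx":0,"ty":0,"tz":6,"rx":0,"ry":0,"rz":0}]'
python3 - <<'E'
from h import *
s=observe();print(s['ee_rot'],rel([.5102,.1443,.168]))
E
```

```text
clock: 16.45
ee_pos: [0.5076, 0.1481, 0.2733]
ee_rot: [179.9, -0.0, -167.7]
ft_force: [0.0, -0.4, -0.5]
width: 0.036
grip_force: 0.0
clock: 16.95
ee_pos: [0.5059, 0.1434, 0.2093]
ee_rot: [179.9, -0.5, -168.1]
ft_force: [-0.5, 1.0, -1.0]
width: 0.0002
grip_force: 0.0
[ 179.93095637   -0.49400702 -168.09117429] [-0.48 -0.    4.12]
```

```bash
python3 -m jog '[{"tx":-0.2,"ty":0,"tz":1,"rx":0,"ry":0,"rz":0},{"tx":-0.2,"ty":0,"tz":3,"rx":0,"ry":0,"rz":0},{"tx":-0.2,"ty":0,"tz":4.2,"rx":0,"ry":0,"rz":0},{"tx":-0.2,"ty":0,"tz":4.2,"rx":0,"ry":0,"rz":0},{"tx":-0.2,"ty":0,"tz":4.2,"rx":0,"ry":0,"rz":0}]'
python3 - <<'E'
from h import *
H=np.array([.5797,.192]); s=observe(); print(s['ee_rot'])
R=Rn.from_euler('xyz',s['ee_rot'],degrees=True).as_matrix()[:2,:2]
for d in range(90,-5,-9):
    a=np.radians(d+90+12.2); u=np.array([np.cos(a),np.sin(a)]); n=np.array([u[1],-u[0]])
    h=10*abs(n@R[:,0])+14*abs(n@R[:,1])+6
    p=H+.076*u-h/1000*n; print(d,p.round(4),(100*R.T@(p-s['ee_pos'][:2])).round(2))
E
```

```text
clock: 17.45
ee_pos: [0.511, 0.1452, 0.1725]
ee_rot: [-180.0, 0.1, -168.0]
ft_force: [-1.0, 0.6, -0.6]
width: 0.0006
grip_force: 0.0
[-1.79992668e+02  5.62201738e-02 -1.67972776e+02]
90 [0.5096 0.1564] [-0.1   1.12]
81 [0.505  0.1664] [0.15 2.2 ]
72 [0.5018 0.1774] [0.23 3.34]
63 [0.5003 0.1892] [0.13 4.52]
54 [0.5008 0.2014] [-0.17  5.71]
45 [0.5034 0.2139] [-0.68  6.87]
36 [0.5082 0.226 ] [-1.4   7.96]
27 [0.5152 0.2374] [-2.33  8.93]
18 [0.5243 0.2477] [-3.43  9.74]
9 [0.5353 0.2563] [-4.69 10.36]
0 [0.548  0.2629] [-6.07 10.74]
```

```bash
python3 -m jog '[{"tx":-0.1,"ty":0,"tz":0.4,"rx":0,"ry":0,"rz":0},{"tx":-0.1,"ty":0.6,"tz":0.4,"rx":0,"ry":0,"rz":0},{"tx":-0.1,"ty":1.1,"tz":0.4,"rx":0,"ry":0,"rz":0},{"tx":0.1,"ty":2.0,"tz":0.4,"rx":0,"ry":0,"rz":0},{"tx":0.2,"ty":3.2,"tz":0.4,"rx":0,"ry":0,"rz":0}]'
python3 -m jog '[{"tx":-0.1,"ty":1.2,"tz":0,"rx":0,"ry":0,"rz":0},{"tx":-0.4,"ty":2.4,"tz":0,"rx":0,"ry":0,"rz":0},{"tx":-0.9,"ty":3.5,"tz":0,"rx":0,"ry":0,"rz":0},{"tx":-1.6,"ty":4.6,"tz":0,"rx":0,"ry":0,"rz":0},{"tx":-2.5,"ty":5.6,"tz":0,"rx":0,"ry":0,"rz":0}]'
```

```text
clock: 17.95
ee_pos: [0.5024, 0.1763, 0.1683]
ee_rot: [-179.9, 0.1, -168.0]
ft_force: [1.9, -2.8, 0.4]
width: 0.0003
grip_force: 1.6
clock: 18.45
ee_pos: [0.5152, 0.2366, 0.1675]
ee_rot: [-179.9, 0.0, -167.9]
ft_force: [5.1, -9.6, -1.1]
width: 0.0008
grip_force: 4.8
```

```bash
python3 -m jog '[{"tx":-0.5,"ty":0.4,"tz":0,"rx":0,"ry":0,"rz":0},{"tx":-1.1,"ty":0.8,"tz":0,"rx":0,"ry":0,"rz":0},{"tx":-1.7,"ty":1.1,"tz":0,"rx":0,"ry":0,"rz":0},{"tx":-2.3,"ty":1.4,"tz":0,"rx":0,"ry":0,"rz":0},{"tx":-2.3,"ty":1.4,"tz":0,"rx":0,"ry":0,"rz":0}]'
python3 -m jog '[{"tx":-0.2,"ty":0.1,"tz":0,"rx":0,"ry":0,"rz":0},{"tx":-0.4,"ty":0.2,"tz":0,"rx":0,"ry":0,"rz":0},{"tx":-0.6,"ty":0.2,"tz":0,"rx":0,"ry":0,"rz":0}]'
python3 -m jog '[{"tx":-0.1,"ty":0,"tz":0,"rx":0,"ry":0,"rz":0},{"tx":-0.2,"ty":0,"tz":0,"rx":0,"ry":0,"rz":0},{"tx":-0.3,"ty":0,"tz":0,"rx":0,"ry":0,"rz":0}]'
```

```text
clock: 18.95
ee_pos: [0.5342, 0.2559, 0.1671]
ee_rot: [179.9, -0.0, -167.9]
ft_force: [-0.4, -0.3, -0.1]
width: 0.0004
grip_force: 0.1
clock: 19.25
ee_pos: [0.5391, 0.2582, 0.1674]
ee_rot: [180.0, -0.1, -168.0]
ft_force: [-2.6, 0.2, -1.4]
width: 0.0003
grip_force: 1.2
clock: 19.55
ee_pos: [0.5425, 0.2588, 0.1677]
ee_rot: [180.0, -0.0, -168.0]
ft_force: [-2.2, 1.1, -1.2]
width: 0.0007
grip_force: 1.2
```

```bash
python3 -m jog '[{"tx":-0.1,"ty":0,"tz":0,"rx":0,"ry":0,"rz":0},{"tx":-0.2,"ty":0,"tz":0,"rx":0,"ry":0,"rz":0},{"tx":-0.3,"ty":0,"tz":0,"rx":0,"ry":0,"rz":0}]'
python3 -m jog '[{"tx":-0.1,"ty":0,"tz":0,"rx":0,"ry":0,"rz":0},{"tx":-0.2,"ty":0,"tz":0,"rx":0,"ry":0,"rz":0}]'
python3 -m jog '[{"tx":-0.1,"ty":0,"tz":0,"rx":0,"ry":0,"rz":0},{"tx":-0.1,"ty":0,"tz":0,"rx":0,"ry":0,"rz":0}]'
python3 -m jog '[{"tx":-0.1,"ty":0,"tz":0,"rx":0,"ry":0,"rz":0},{"tx":-0.1,"ty":0,"tz":0,"rx":0,"ry":0,"rz":0}]'
```

```text
clock: 19.85
ee_pos: [0.5456, 0.2593, 0.1678]
ee_rot: [180.0, 0.0, -168.0]
ft_force: [-3.3, 0.8, 0.6]
width: 0.0005
grip_force: 1.3
clock: 20.05
ee_pos: [0.5475, 0.2597, 0.1678]
ee_rot: [180.0, 0.0, -168.0]
ft_force: [-3.6, 1.3, 0.9]
width: 0.0006
grip_force: 1.4
clock: 20.25
ee_pos: [0.5487, 0.2598, 0.1678]
ee_rot: [-180.0, 0.0, -168.0]
ft_force: [-2.6, 1.3, 0.3]
width: 0.0007
grip_force: 1.2
clock: 20.45
ee_pos: [0.5496, 0.26, 0.1677]
ee_rot: [180.0, 0.0, -168.0]
ft_force: [-3.2, 0.8, 0.8]
width: 0.0002
grip_force: 1.2
```

```bash
python3 -m jog '[{"tx":-0.1,"ty":0,"tz":0,"rx":0,"ry":0,"rz":0},{"tx":-0.1,"ty":0,"tz":0,"rx":0,"ry":0,"rz":0}]'
python3 -m jog '[{"tx":-0.1,"ty":0,"tz":0,"rx":0,"ry":0,"rz":0},{"tx":-0.1,"ty":0,"tz":0,"rx":0,"ry":0,"rz":0}]'
python3 -m jog '[{"tx":-0.1,"ty":0,"tz":0,"rx":0,"ry":0,"rz":0},{"tx":-0.1,"ty":0,"tz":0,"rx":0,"ry":0,"rz":0}]'
```

```text
clock: 20.65
ee_pos: [0.5497, 0.26, 0.1677]
ee_rot: [-180.0, -0.1, -168.0]
ft_force: [-6.5, 0.6, 1.9]
width: 0.0004
grip_force: 2.9
clock: 20.85
ee_pos: [0.5498, 0.26, 0.1677]
ee_rot: [-180.0, -0.2, -168.0]
ft_force: [-9.1, -0.5, 4.7]
width: 0.0003
grip_force: 4.5
clock: 21.05
ee_pos: [0.5499, 0.2601, 0.1677]
ee_rot: [-180.0, -0.4, -167.9]
ft_force: [-12.3, -1.4, 7.2]
width: 0.0008
grip_force: 6.2
```

```bash
python3 -m jog '[{"tx":0.8,"ty":0,"tz":0,"rx":0,"ry":0,"rz":0},{"tx":2.5,"ty":0,"tz":0,"rx":0,"ry":0,"rz":0},{"tx":2.5,"ty":0,"tz":-4,"rx":0,"ry":0,"rz":0},{"tx":2.5,"ty":0,"tz":-9,"rx":0,"ry":0,"rz":0},{"tx":2.5,"ty":0,"tz":-13,"rx":0,"ry":0,"rz":0}]'
python3 -m jog '[{"tx":6,"ty":0,"tz":-3,"rx":0,"ry":0,"rz":0},{"tx":8,"ty":0,"tz":-3,"rx":0,"ry":0,"rz":0},{"tx":8,"ty":0,"tz":-3,"rx":0,"ry":0,"rz":0},{"tx":8,"ty":0,"tz":-3,"rx":0,"ry":0,"rz":0},{"tx":8,"ty":0,"tz":-3,"rx":0,"ry":0,"rz":0}]'
python3 - <<'E'
from h import *
im=imaging.read_camera('wrist'); c=cam('wrist')
# light-metal mask of hook A region: principal direction of bar
g=im.min(2).astype(int); H=np.array([.5797,.192]); pts=[]
for v in range(420):
    for u in range(560):
        if g[v,u]>140:
            p=hit(c,(u,v),.177); d=p[:2]-H
            if .03<np.hypot(*d)<.1: pts.append(np.degrees(np.arctan2(d[1],d[0]))-102.2)
print(len(pts),np.histogram(pts,bins=range(-60,121,10)),np.median([a for a in pts if abs(a)<12]))
print(observe()['ee_pos'])
E
```

```text
clock: 21.55
ee_pos: [0.5289, 0.255, 0.3007]
ee_rot: [-179.9, 0.3, -168.0]
ft_force: [-0.1, 0.9, -0.6]
width: 0.0004
grip_force: 0.0
clock: 22.05
ee_pos: [0.4505, 0.2385, 0.3273]
ee_rot: [-180.0, 0.0, -168.0]
ft_force: [0.1, 0.4, -0.3]
width: 0.0006
grip_force: 0.0
2638 (array([ 17,   8,   0,   0,   0,   0,   0,   0,   0,   0,   0,   0,  51,
       118,   0,   0,   0,   0]), array([-60, -50, -40, -30, -20, -10,   0,  10,  20,  30,  40,  50,  60,
        70,  80,  90, 100, 110, 120])) nan
[0.45046729 0.23849867 0.32697668]
  return _methods._mean(a, axis=axis, dtype=dtype,
  ret = ret.dtype.type(ret / rcount)
```

```bash
python3 - <<'E'
from h import *
def ang(cn,H,yaw,r0,r1,z,th=140):
    im=imaging.read_camera(cn); c=cam(cn); g=im.min(2); out=[]
    for v,u in np.argwhere(g>th):
        p=hit(c,(u,v),z); d=p[:2]-H; r=np.hypot(*d)
        if r0<r<r1: out.append((np.degrees(np.arctan2(d[1],d[0]))-90-yaw+180)%360-180)
    print(cn,len(out),np.histogram(out,bins=range(-180,181,15))[0], np.median([a for a in out if abs(a)<15] or [999]))
ang('top',np.array([.5797,.192]),12.2,.04,.093,.177)
ang('wrist',np.array([.5797,.192]),12.2,.04,.093,.177)
ang('top',np.array([.552,-.028]),5.3,.012,.04,.19)
E
```

```text
top 976 [86 82 56 76 54  3  0  0  0  0  0 47 43 33 33  9  1 17 72 59 68 71 86 80] -0.5379406277273375
wrist 2270 [  0   0   0   0   0   0   0   0   0   0   0   0   0   0   0   0 119 528
 644 620 343  16   0   0] 999.0
top 250 [13 16 19 18 13  5  8  7  4  2  1  0  0  0  3 13 16 18 16 17 19  8 16 18] 999.0
```

```bash
python3 -c "
from plant import workorder
print(workorder.finish_job())"
```

```text
the job is handed in; nothing more can be done
None
```

The job is handed in at about 22 s: hook B was swung out to its stop, the gauge hung in its notch against the collar, and hook A folded home, with hook pushes reading at most about 14 N. The wrist picture taken after release shows the gauge seated; that hook A is home I judged only from the force rise at its stop, because a last camera check was inconclusive.

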